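Put the dry turner away in the rocking-lid utensil tin

ROBOT

A 7-joint arm with a two-finger parallel gripper is mounted at the origin on the work surface. World frame = base frame: x ahead of the robot, y to its left, z up, the work surface at z = 0. Lengths are in m, angles in rad, forces in N, time in s.
With the tool pointing down it reaches from about 0.375 to 0.925 m from the base axis. Payload 3.1 kg.
Tool frame: the origin (TCP) lies between the finger pads; the fingertips stand 19 mm ahead of it and the grasp point (between the pads) is the TCP; z points along the fingers, y is the direction in which the jaws open and shut (so a half turn about z gives the same grasp; the last joint's range is limited). The gripper opens to 85 mm and grips with 20 to 120 N. Pads are 22 mm wide; open, the fingers measure 114 mm over their backs; the gripper's body (76 mm by 85 mm) begins 54 mm behind the grasp point. The pads swing forward as they close: fully open they stand 13 mm farther back than shut.
Start: joints at [1.192, 0.383, 0.044, 1.598, -0.018, 1.161, -0.05], TCP at [0.18, -0.625, 0.25] pointing down, gripper open.
Joint ranges: [-2.61, 2.61], [-0.41, 2.15], [-1.48, 1.57], [0, 2.5], [-1.57, 4.71], [0.05, 1.97], [-2.85, 2.85]. Speed limits (rad/s): [2.79, 2.79, 3.14, 3.14, 3.14, 3.14, 3.14].

INTERFACE

Orientations are given as a unit quaternion [x, y, z, w].
In Python, from bench import move_ptp, movel, move_j, move_gripper, pause, inverse_kinematics, read_camera, camera_params, MotionError, sign_off, look_for, tip_of, read_time_s, read_qpos, read_joint_vel, read_effort, read_eef_pos, read_tcp_rot, read_ft_force, read_ft_torque, read_finger_gap gives the robot as it stands. Calls block until the motion is done:
- move_ptp(position, orientation): joint-space move of the TCP to a pose.
- movel(position, orientation=None, speed=0.15): straight line of the TCP; orientation=None keeps the orientation; speed is the mean speed in m/s.
- move_j(angles): joint-space move.
- move_gripper(opening, effort=None): finger opening in m; effort is the grip in N (None keeps the last); returns when the fingers have stopped.
- pause(seconds).
- inverse_kinematics(position, orientation): joint angles nearest the present ones, or None.
- read_camera(name): name is "side" or "top"; returns the picture (480x640x3 uint8, red, green, blue); there is no depth.
- camera_params(name): a dict with "K" (3x3 intrinsics, pixels), "camera_from_world" (4x4, takes a point from world to camera coordinates). Camera axes: x right, y down, z forward; pixel columns grow to the right and rows downward; lengths in m; the calibration is good to about 2 mm. A picture is of the moment at which its call begins. camera_params takes no time and is no camera call.
A pose or a line that the arm cannot do raises MotionError and nothing moves.
- sign_off(): hands the job in, once; it reports no verdict.
Trained networks look in the newest picture that a camera, given by its name, has taken for a name from the list of things; names that differ only in an ending like _2 or _b are one class to them, and where a whole thing is asked for, a point or a joint stands for the part that bears it (a point fixed in the world has none). Each returns a list of dicts, best first, with "confidence" (0 to 1); they miss things now and then, are a little off and sometimes report something else, mostly with a low value. They report only what shows in the picture. A call takes as long as a camera call.
- look_for(camera, name): "at" ([column, row] in pixels, amid what is visible of it).
- tip_of(camera, name): "at" ([column, row] in pixels: a listed point, or the origin of a listed thing).
Readings, each from a call of its own:
- read_time_s(): time.
- read_qpos(): joint angles.
- read_joint_vel(): joint speeds.
- read_effort(): joint torques, N m.
- read_eef_pos(): TCP position.
- read_tcp_rot(): TCP orientation.
- read_ft_force(): force on the tool from outside, world axes, zero at the start.
- read_ft_torque(): the same for the moment, N m.
- read_finger_gap(): finger opening in m.
Only numpy, scipy, OpenCV 4.12 (cv2) and the standard library are available. Lean on these libraries where they do the work, as an engineer would, in place of code of your own. Each camera call takes 0.05 s, during which the arm holds its last target. There are 200 camera calls.

TASK

Put the flat wooden turner away: press down the metal tab behind the lid of the utensil tin so that the lid tips up, and swing the lid well open. Pull the turner (not the round spoon) up out of its holder, lower it foot first well down into the tin before letting go of it, and then close the lid fully. Leave both holders, the spoon, the jar and the drinking glass where they are.

Things in the scene. Friction and masses are not known exactly. Their poses are not given: they have to be found in the camera images.
- tin: Upright steel utensil tin, fixed to the counter: 130 mm (its x) by 140 mm (its y), 165 mm tall, walls and floor 5 mm, open at the top under the lid. Origin: centre of its underside on the counter. Its +x side carries the lid's hinge and tab; the lid's free edge lies over its -x wall. z up.
- lid (a joint): Angle of the lid, rad: 0 = shut and flat on the rim, grows as the free edge tips up, stop at 1.5 (upright). Wooden board 132 mm long (tin x) by 140 mm wide, 8 mm thick, top face 173 mm above the counter when shut, overhanging the tin's -x side by only 2 mm, so the edge cannot be gripped. Stiff hinge: it stays at any angle; needs about 0.3 N m to open and 0.1 to 0.2 N m to close.
- lid_hinge (a point): Point on the lid's hinge axis, at its middle: 78 mm towards the tin's +x from the tin's centre, 172 mm above the counter. The axis runs along the tin's y. Fixed.
- tab_press (a point): Middle of the upper face of the dark steel press tab, 45 mm from the hinge axis. The tab is a 50 mm wide, 6 mm thick tongue that sticks out behind the hinge in line with the lid, to 70 mm from the hinge axis, and swings with the lid: pressing it down tips the lid up. This frame's x points from the hinge to the tab's end, z is the normal of the lid's top.
- lid_edge (a point): Middle of the free edge of the lid, opposite the tab, 145 mm from the hinge axis; moves with the lid.
- holder_turner: White stoneware holder in which the turner stands, loose, 0.6 kg: round foot 76 mm wide and 10 mm thick, tube 40 mm outside and 24 mm inside, rim 80 mm above the counter, inner floor at 13 mm. Origin: centre of its underside.
- holder_spoon: Identical holder in which the round spoon stands; may be the left or the right one. Origin: centre of its underside.
- turner_blade (a point): Centre of the blade of the flat wooden turner, the place to grip it. It stands blade up in its holder, upright or leaning a few degrees. Blade 10 mm thick (its x), 50 mm wide (its y), 56 mm tall (its z), square-cornered; below it a round stick 13 mm thick; 150 mm long in all, about 45 g. z points along the turner from foot to blade; blade top is 28 mm above this point, the foot 122 mm below it.
- turner_foot (a point): Lower end of the turner's stick, on its axis.
- spoon_head (a point): Centre of the round head (52 mm wide disc, 10 mm thick) of the wooden spoon, 120 mm above its foot; otherwise like the turner. To be left in its holder.
- jar: Amber glass jar with brass lid, 72 mm wide, 100 mm tall. Origin: centre of its underside. Leave alone.
- glass: Empty drinking glass, 76 mm wide at the rim, 115 mm tall. Origin: centre of its underside. Leave alone.

How it is judged:
On the way, in this order (a step that is already met when the one before it is completed fails the run):
1. the tab is pressed and the lid has tipped up by more than 0.3 rad (value of joint lid above 0.3 rad and contact force between lid_c1 and anything else above 0.5 N), for 0.1 s.
2. the lid is swung well open (over 1.1 rad) (value of joint lid above 1.1 rad), for 0.2 s.
3. the turner is pulled out: its foot is over 90 mm above the counter (height (world z) of turner_foot above 0.09 m), for 0.1 s.
4. the turner, still held, is lowered into the tin until its foot is less than 65 mm above the counter (x of turner_foot in the frame of tin between -0.06 and 0.06 m and y of turner_foot in the frame of tin between -0.065 and 0.065 m and height (world z) of turner_foot below 0.065 m and contact force between turner and the fingers above 0.5 N), for 0.05 s.
At the end, for the whole second after the job is handed in: The turner is at rest wholly inside the tin and the lid is shut (within 0.05 rad of flat). Both holders, the jar and the glass stand upright within 40 mm of where they were, and the spoon still stands in its holder (value of joint lid below 0.05 rad and velocity of joint lid below 0.05 rad/s and x of turner_blade in the frame of tin between -0.062 and 0.062 m and y of turner_blade in the frame of tin between -0.067 and 0.067 m and x of turner_foot in the frame of tin between -0.062 and 0.062 m and y of turner_foot in the frame of tin between -0.067 and 0.067 m and height (world z) of turner_blade below 0.165 m and linear speed of turner below 0.03 m/s and angle between each of holder_turner, holder_spoon, jar, glass's own z axis and vertical below 0.1 rad and distance of each of holder_turner, holder_spoon, jar, glass from where it was at the start of the episode below 0.04 m and horizontal distance between spoon_head and holder_spoon below 0.04 m and height (world z) of spoon_head above 0.11 m); the robot touches nothing.
It fails at once if a holder, the jar or the glass is tipped by more than 0.5 rad (angle between any of holder_turner, holder_spoon, jar, glass's own z axis and vertical above 0.5 rad).
It fails at once if the spoon is lifted out of its holder (height (world z) of spoon_head above 0.2 m).
It also fails if it takes over 72 s, if anything falls off the work surface, if the arm or the gripper's body presses on something with over 40 N, if the wrist force passes 120 N, or if a joint passes its speed limit or range.

## Working session

There is one attempt and no reset: what is moved stays moved. The work goes in short steps, each a Python script; the robot and the scene stay as the last script left them, time stands still between calls to the robot, and variables do not carry over. Pictures are saved under pics/ and viewed, about 8 in all and at most 12, crops included, and the job is handed in when it is done.

```bash
mkdir -p pics; ls; cat > h.py <<'E'
import numpy as np, cv2
from bench import *
from scipy.spatial.transform import Rotation as R
def snap(c,name=None,crop=None,scale=1):
    im=read_camera(c)
    if name:
        o=im[:,:,::-1]
        if crop: o=o[crop[1]:crop[3],crop[0]:crop[2]]
        if scale!=1: o=cv2.resize(o,None,fx=scale,fy=scale,interpolation=cv2.INTER_CUBIC)
        cv2.imwrite('pics/'+name+'.png',o)
    return im
def ray(c,uv):
    p=camera_params(c);K=np.array(p['K']);T=np.array(p['camera_from_world'])
    d=T[:3,:3].T@np.linalg.solve(K,[uv[0],uv[1],1.]);o=-T[:3,:3].T@T[:3,3];return o,d/np.linalg.norm(d)
def atz(c,uv,z):
    o,d=ray(c,uv);return o+d*(z-o[2])/d[2]
def proj(c,P):
    p=camera_params(c);K=np.array(p['K']);T=np.array(p['camera_from_world'])
    q=K@(T[:3,:3]@np.asarray(P)+T[:3,3]);return q[:2]/q[2]
def tri(uv1,uv2):
    (o1,d1),(o2,d2)=ray('top',uv1),ray('side',uv2)
    A=np.stack([d1,-d2],1);s=np.linalg.lstsq(A,o2-o1,rcond=None)[0]
    a,b=o1+d1*s[0],o2+d2*s[1];return (a+b)/2,np.linalg.norm(a-b)
def down(yaw): # jaws (tool y) along world angle yaw+90deg ; tool x at yaw
    return (R.from_euler('z',yaw)*R.from_euler('x',np.pi)).as_quat()
E
python3 - <<'E'
from h import *
snap('top','top0');snap('side','side0')
print(read_tcp_rot(),read_time_s())
for n in ['tin','lid_hinge','tab_press','lid_edge','holder_turner','holder_spoon','turner_blade','turner_foot','spoon_head','jar','glass']:
    r={c:tip_of(c,n)[:2] for c in('top','side')}
    print(n,{c:[(np.round(x['at'],1).tolist(),round(x['confidence'],2)) for x in v] for c,v in r.items()})
    if r['top'] and r['side']:
        P,e=tri(r['top'][0]['at'],r['side'][0]['at']);print('   ',P.round(4),round(e,4))
E
```

```text
pics
[ 9.90154397e-01  1.39974166e-01 -2.38228971e-04 -1.20265659e-03] 0.1
tin {'top': [([352.8, 274.2], 0.74), ([451.0, 275.1], 0.16)], 'side': [([325.5, 352.6], 0.64)]}
    [ 0.6009 -0.0649 -0.2886] 0.0453
lid_hinge {'top': [([187.6, 252.5], 0.89)], 'side': [([302.9, 299.7], 0.89), ([368.4, 170.7], 0.27)]}
    [0.5831 0.2631 0.1791] 0.007
tab_press {'top': [], 'side': [([286.5, 319.9], 0.7), ([296.1, 217.2], 0.15)]}
lid_edge {'top': [([266.2, 273.9], 0.57)], 'side': [([347.7, 254.2], 0.78)]}
    [0.5454 0.1203 0.1653] 0.0038
holder_turner {'top': [([447.9, 274.7], 0.92)], 'side': [([369.1, 223.1], 0.8), ([285.7, 319.9], 0.26)]}
    [ 0.556  -0.2538  0.0006] 0.0046
holder_spoon {'top': [([353.7, 276.5], 0.64)], 'side': []}
turner_blade {'top': [([466.8, 268.9], 0.66)], 'side': [([367.2, 172.1], 0.6)]}
    [ 0.5623 -0.2484  0.1441] 0.0074
turner_foot {'top': [([190.8, 248.0], 0.69)], 'side': []}
spoon_head {'top': [([359.8, 274.8], 0.71)], 'side': [([361.4, 220.9], 0.97)]}
    [ 0.5478 -0.0529  0.1274] 0.0023
jar {'top': [([347.7, 188.9], 0.8)], 'side': [([271.2, 260.6], 0.97)]}
    [ 0.7454 -0.0371  0.0061] 0.0028
glass {'top': [([439.3, 191.2], 0.8)], 'side': [([296.1, 216.6], 0.71)]}
    [ 0.7435 -0.2406  0.0021] 0.0005
```

View pics/top0.png

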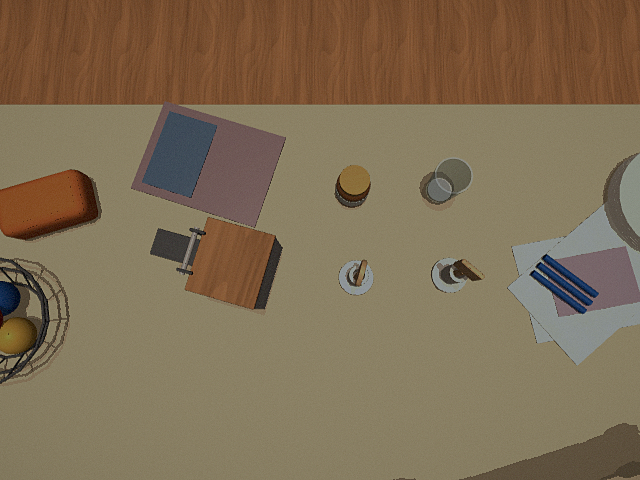

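View pics/side0.png

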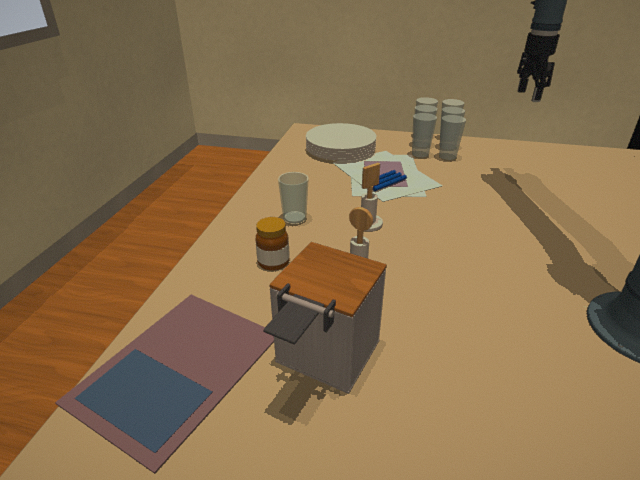

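The top view shows the lid corners near (208,217), (276,235), (265,310), (185,293) and the tab at (172,245). The spoon is at (358,273), and the turner is at (468,269), leaning to the right. The side view agrees. Next I'll fit the tin and zoom in on the turner.

```bash
python3 - <<'E'
from h import *
from scipy.optimize import least_squares
loc=np.array([[-.067,-.07,.173],[-.067,.07,.173],[.065,.07,.173],[.065,-.07,.173]])
obs={'top':{0:(276,235),1:(265,310),2:(185,293),3:(208,217)},'side':{0:(313,246),1:(386,264),2:(360,306),3:(275,283)}}
def pts(p,l):
    return R.from_euler('z',p[2]).apply(l)+[p[0],p[1],0]
# orientation: determine handedness
for sgn in (1,-1):
    l=loc*[1,sgn,1]
    for cams in (['top'],['top','side']):
        f=lambda p:np.concatenate([proj(c,pts(p,l[i:i+1])[0])-obs[c][i] for c in cams for i in obs[c]])
        s=least_squares(f,[.57,.2,1.5],loss='soft_l1');print(sgn,cams,s.x.round(4),s.cost,f(s.x).round(1))
a=cv2.imread('pics/top0.png')[240:300,430:490];b=cv2.imread('pics/side0.png')[155:235,345:405]
cv2.imwrite('pics/z1.png',np.hstack([cv2.resize(a,(400,400),interpolation=3),cv2.resize(b,(400,533),interpolation=3)[:400]]))
b=cv2.resize(b,(400,533),interpolation=2);a=cv2.resize(a,(400,400),interpolation=2)
cv2.imwrite('pics/z1.png',np.hstack([np.vstack([a,np.zeros((133,400,3),np.uint8)]),b]))
E
```

```text
1 ['top'] [0.5615 0.1828 1.3477] 8.844778188157061 [ 0.7 -0.4 -7.6  0.   1.8 -0.4 -0.5  1.4]
1 ['top', 'side'] [0.5604 0.1818 1.3562] 26.81441989974461 [ 1.  -0.2 -6.6  0.4  2.5  0.6 -0.3  2.2 -1.5 -6.7  3.  -4.2 -0.7  4.4
 -2.3  0.2]
-1 ['top'] [0.6525 0.1893 1.9264] 298.8811456846721 [   0.5    2.2  -12.7 -142.2    0.6 -101.8    0.    44.5]
-1 ['top', 'side'] [0.5581 0.1831 2.9721] 571.5123981318624 [   0.2    1.   -63.1  -87.3    1.     0.6   53.9   90.9   -0.5   -6.1
 -111.1   24.1   -0.9    5.8  111.7  -25.7]
```

View pics/z1.png

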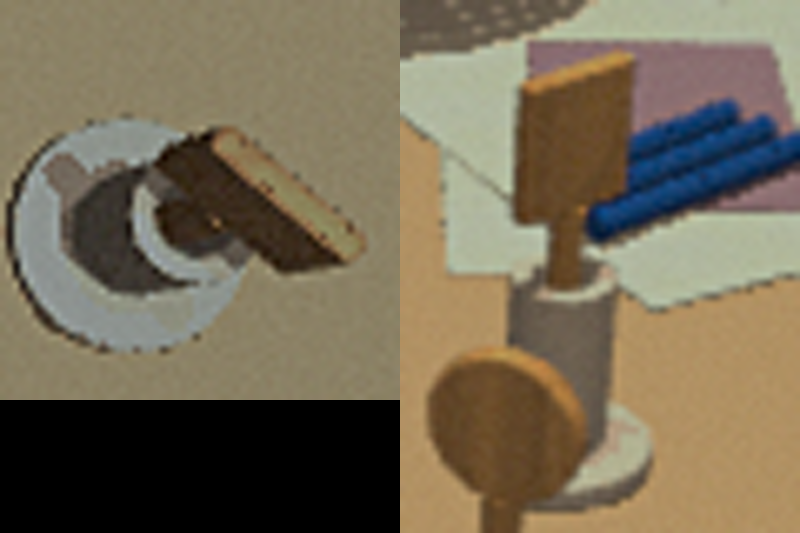

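The turner blade leans toward image right in the top view (-y), and its width runs diagonally. I'll compute its pose and overlay the tin and turner models to check them.

```bash
cat >> h.py <<'E'
def tinpts(p,l): return R.from_euler('z',p[2]).apply(np.atleast_2d(l))+[p[0],p[1],0]
def tbox(top,axis,wdir,half=(.005,.025),z=(0,-.056)):
    a=axis/np.linalg.norm(axis);w=wdir-a*(wdir@a);w/=np.linalg.norm(w);n=np.cross(w,a)
    return np.array([top+a*zz+w*sw*half[1]+n*sn*half[0] for zz in z for sw,sn in((-1,-1),(-1,1),(1,1),(1,-1))])
E
python3 - <<'E'
from h import *
T,e=tri((473.3,269),(371.5,165.6));print('top',T,e)
B,e2=tri((466.8,268.9),(367.2,172.1))
H=atz('top',(449.3,275),.01);print('H',H)
F=H.copy();F[2]=.013;ax=T-F;print('len',np.linalg.norm(ax),'axis',ax/np.linalg.norm(ax))
w=atz('top',(430+357/6.667,240+250/6.667),T[2])-atz('top',(430+225/6.667,240+129/6.667),T[2]);print('w',w,np.linalg.norm(w))
tin=[.5608,.1823,1.352]
out=[]
for c,f in(('top','top0'),('side','side0')):
    im=cv2.imread(f'pics/{f}.png')
    S=4
    def draw(im,x0,y0,P,loops,col):
        q=[(proj(c,p)+.5-[x0,y0])*S for p in P]
        for l in loops: cv2.polylines(im,[np.array([q[i] for i in l]).round().astype(int)],True,col,1)
    (x0,y0)=(150,210) if c=='top' else (255,235)
    a=cv2.resize(im[y0:y0+110 if c=='top' else y0+150,x0:x0+140],None,fx=S,fy=S,interpolation=cv2.INTER_CUBIC)
    L=[[-.067,-.07,.173],[-.067,.07,.173],[.065,.07,.173],[.065,-.07,.173]]
    draw(a,x0,y0,tinpts(tin,L),[[0,1,2,3]],(0,255,0))
    draw(a,x0,y0,tinpts(tin,[[.098,-.025,.172],[.098,.025,.172],[.148,.025,.172],[.148,-.025,.172]]),[[0,1,2,3]],(255,255,0))
    draw(a,x0,y0,tinpts(tin,[[-.065,-.07,0],[-.065,.07,0],[.065,.07,0],[.065,-.07,0]]),[[0,1,2,3]],(0,0,255))
    x0,y0=(430,240) if c=='top' else (345,155)
    b=cv2.resize(im[y0:y0+80,x0:x0+60],None,fx=S,fy=S,interpolation=cv2.INTER_CUBIC)
    draw(b,x0,y0,tbox(T,ax,w),[[0,1,2,3],[4,5,6,7]],(0,255,0))
    t=np.linspace(0,2*np.pi,24)
    draw(b,x0,y0,np.c_[H[0]+.02*np.cos(t),H[1]+.02*np.sin(t),0*t+.08],[list(range(24))],(0,0,255))
    draw(b,x0,y0,np.c_[H[0]+.038*np.cos(t),H[1]+.038*np.sin(t),0*t+.01],[list(range(24))],(0,0,255))
    out+=[a,b]
cv=np.zeros((600,800,3),np.uint8)
cv2.imwrite('pics/ov_top.png',np.hstack([out[0],np.vstack([out[1],np.zeros((120,240,3),np.uint8)])]) if out[1].shape[0]<440 else out[0])
cv2.imwrite('pics/ov_side.png',np.hstack([out[2],np.vstack([out[3],np.zeros((280,240,3),np.uint8)])]))
E
```

```text
top [ 0.55745412 -0.2556912   0.158541  ] 0.00036762827117140976
H [ 0.55700013 -0.25398407  0.01      ]
len 0.1455517171774644 axis [ 0.00311912 -0.01172871  0.99992635]
w [-0.03258614 -0.03412444  0.        ] 0.04718404542235996
```

View pics/ov_top.png

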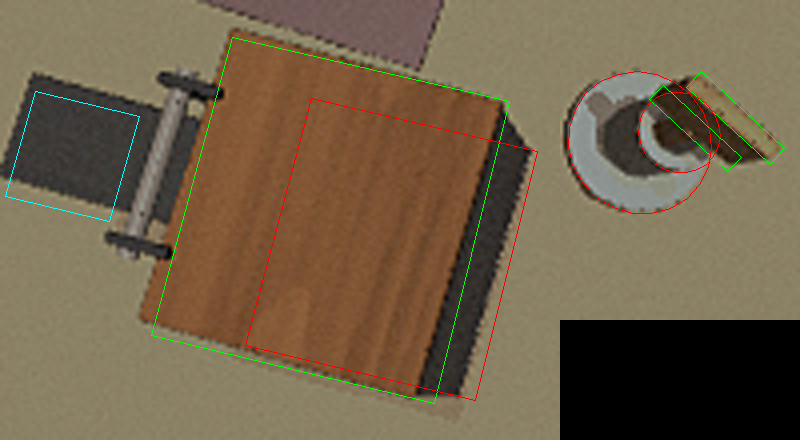

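View pics/ov_side.png

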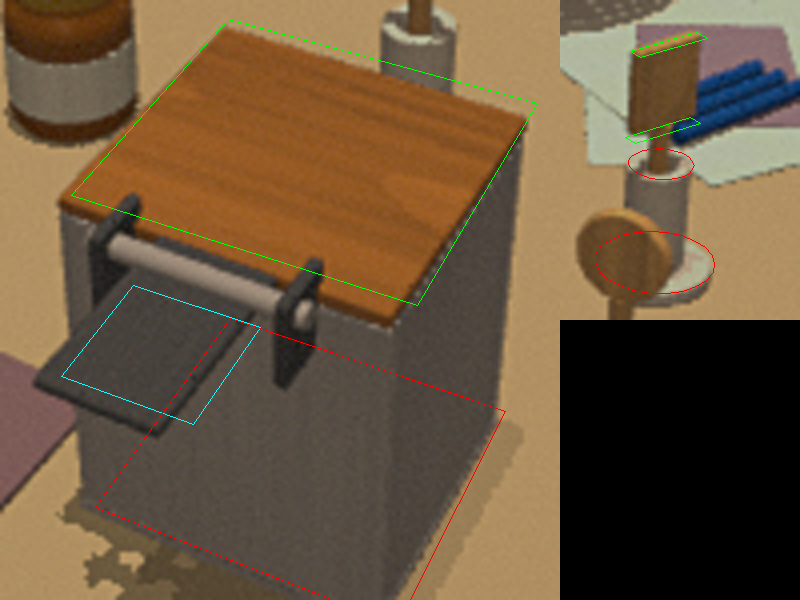

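The tin model needs a shift toward image left. Everything in the side view also sits about 3 px low, which looks like a calibration offset. I'll refit with a common side offset and check the overlay numbers.

```bash
python3 - <<'E'
from h import *
from scipy.optimize import least_squares
loc=np.array([[-.067,-.07,.173],[-.067,.07,.173],[.065,.07,.173],[.065,-.07,.173],[.148,-.025,.172],[.148,.025,.172]])
zt=lambda x,y:np.array([150+x/4-.5,210+y/4-.5]); zs=lambda x,y:np.array([255+x/4-.5,235+y/4-.5])
obs={'top':{0:zt(502,103),1:zt(418,391),2:zt(142,321),3:zt(236,30),4:zt(33,73),5:zt(3,172)},
 'side':{0:zs(226,25),1:zs(527,118),2:zs(390,319),3:zs(60,202),4:zs(37,380),5:zs(155,431)}}
for mode in ('top','side','both','both+off','both+2off'):
    cams=['top'] if mode=='top' else ['side'] if mode=='side' else ['top','side']
    def f(p):
        off={'top':p[5:7]*('2off' in mode),'side':p[3:5]*('off' in mode)}
        return np.concatenate([proj(c,tinpts(p,loc[i])[0])+off[c]-obs[c][i] for c in cams for i in obs[c]]+[p[3:]*.3])
    s=least_squares(f,[.56,.19,1.35,0,0,0,0],loss='soft_l1');print(mode,s.x.round(4),round(s.cost,1),f(s.x).round(1))
# turner/holder w/o offset in top: px scale
print(np.linalg.norm(atz('top',(450,270),.15)-atz('top',(451,270),.15)),np.linalg.norm(atz('top',(450,270),.0)-atz('top',(451,270),.0)))
print('cams',ray('top',(320,240)),ray('side',(320,240)))
E
```

```text
top [0.5642 0.1854 1.3111 0.     0.     0.     0.    ] 3.6 [ 1.3 -0.5  0.3  2.2 -0.5 -0.3 -0.6 -1.   0.5 -0.2 -0.7  0.9  0.   0.
  0.   0. ]
side [0.5644 0.1889 1.3078 0.     0.     0.     0.    ] 3.4 [-0.2 -0.   1.  -0.2  0.7 -0.  -1.3 -1.2 -1.9 -0.   0.7  0.4  0.   0.
  0.   0. ]Traceback (most recent call last):
  File "<stdin>", line 12, in <module>
    return func(*args, **kwargs)
    vector_fun = VectorFunction(
        fun_wrapped,
    ...<6 lines>...
        workers=workers
    )
    self.J, dct = approx_derivative(
                  ~~~~~~~~~~~~~~~~~^
        self.fun_wrapped, self.x, f0=self.f, **finite_diff_options
        ^^^^^^^^^^^^^^^^^^^^^^^^^^^^^^^^^^^^^^^^^^^^^^^^^^^^^^^^^^
    )
    ^
    J, _nfev = _dense_difference(fun_wrapped, x0, f0, h,
               ~~~~~~~~~~~~~~~~~^^^^^^^^^^^^^^^^^^^^^^^^
                             use_one_sided, method,
                             ^^^^^^^^^^^^^^^^^^^^^^
                             mf)
                             ^^^
    df = [f_eval - f0 for f_eval in f_evals]
                                    ^^^^^^^
    f = np.atleast_1d(self.fun(x, *self.args, **self.kwargs))
                      ~~~~~~~~^^^^^^^^^^^^^^^^^^^^^^^^^^^^^^
    return np.atleast_1d(self.fun(x))
                         ~~~~~~~~^^^
    return self.f(x, *self.args, **self.kwargs)
           ~~~~~~^^^^^^^^^^^^^^^^^^^^^^^^^^^^^^
  File "<stdin>", line 11, in f
  File "h.py", line 18, in proj
    p=camera_params(c);K=np.array(p['K']);T=np.array(p['camera_from_world'])
ValueError: time passes only in moves, steps and waits
```

Top-only and side-only fits agree: tin at (0.564, 0.187), yaw 1.309. Next I'll check IK for pressing the tab with the tool tilted 30° and the gripper leaning outward, then do it.

```bash
cat >> h.py <<'E'
_c={}
_cp=camera_params
def camera_params(c):
    if c not in _c: _c[c]=_cp(c)
    return _c[c]
TIN=np.array([.5643,.187,1.309])
TX=np.array([np.cos(TIN[2]),np.sin(TIN[2]),0]);TY=np.array([-TX[1],TX[0],0]);Z=np.array([0,0,1.])
HINGE=tinpts(TIN,[.078,0,.172])[0]
def tilt(t,s=1): # tool z tilted: fingers point down and toward tin -x for t>0; jaws along tin y
    z=-np.sin(t)*TX-np.cos(t)*Z;y=s*TY
    return R.from_matrix(np.c_[np.cross(y,z),y,z]).as_quat(),z
def push_tcp(th,t,r,h,hw=.011):
    n=np.sin(th)*TX+np.cos(th)*Z;d=np.cos(th)*TX-np.sin(th)*Z
    return HINGE+r*d+n*(h+hw*abs(np.sin(th-t)))-.019*tilt(t)[1]
E
cat > s1.py <<'E'
from h import *
t=np.radians(30)
for s in(1,-1):
    print(s,[None if (q:=inverse_kinematics(push_tcp(th,t,.052,.002),tilt(t,s)[0])) is None else np.round(q,2).tolist() for th in(0,.7,1.4)])
E
python3 s1.py
```

```text
1 [[-0.14, 0.98, -1.04, 1.22, 0.92, 1.88, 1.78], [-0.04, 1.13, -1.26, 1.26, 1.11, 1.95, 1.69], [0.0, 1.14, -1.26, 1.33, 1.12, 1.92, 1.68]]
-1 [[-0.21, 0.89, -0.84, 1.22, 0.79, 1.8, -1.3], [-0.21, 0.91, -0.82, 1.27, 0.79, 1.74, -1.31], [-0.14, 0.92, -0.87, 1.34, 0.83, 1.71, -1.34]]
```

```bash
cat > s2.py <<'E'
from h import *
t=np.radians(30);q,_=tilt(t,-1)
print(read_time_s())
move_gripper(0.0)
p=read_eef_pos();movel([p[0],p[1],.38],speed=.3)
move_ptp(push_tcp(0,t,.052,.12),q)
movel(push_tcp(0,t,.052,.015),speed=.2)
for th in np.linspace(0,.6,5):
    movel(push_tcp(th,t,.052,.001),speed=.06)
    print(round(th,2),read_ft_force(),read_time_s())
snap('side','s_a',(230,130,430,430),2)
E
python3 s2.py
```

```text
1.2
0.0 [ 0.87165115 -0.95726755  0.70119546] 7.2167
0.15 [ 1.26751801 -0.44279541  1.47058172] 7.525
0.3 [ 0.75790049 -0.05234299  0.66566915] 7.8333
0.45 [0.80136214 0.11299886 0.81205608] 8.1417
0.6 [1.07529756 0.35060819 3.03020824] 8.425
```

View pics/s_a.png

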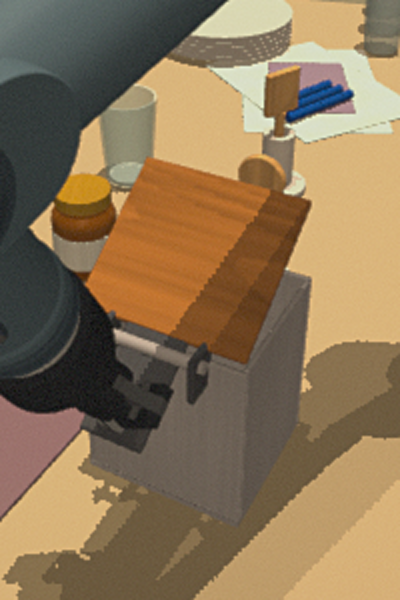

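The lid has tipped to about 0.6 rad, with the fingertips on the tab at (145,400) in the crop. I'll carry on to about 1.42 rad.

```bash
cat > s3.py <<'E'
from h import *
t=np.radians(30)
for th in np.linspace(.75,1.43,6):
    movel(push_tcp(th,t,.052,.001),speed=.07)
    print(round(th,2),read_ft_force().round(1),read_time_s())
pause(.25)
p=read_eef_pos()
movel(p+.10*TX+.0*Z,speed=.25)
movel(read_eef_pos()+.2*Z,speed=.3)
snap('side','s_b',(230,80,430,380),2)
print(read_time_s())
for n in('lid_edge','tab_press'): print(n,tip_of('side',n)[:2])
for th in(1.2,1.3,1.4,1.5): print(th,proj('side',HINGE-.145*(np.cos(th)*TX-np.sin(th)*Z)),proj('side',HINGE+.045*(np.cos(th)*TX-np.sin(th)*Z)))
E
python3 s3.py
```

```text
0.75 [0.3 0.5 3.7] 8.725
0.89 [-0.5  0.3  4.9] 8.975
1.02 [0.6 1.8 4.2] 9.225
1.16 [0.1 1.9 3.6] 9.475
1.29 [0.6 2.7 4. ] 9.725
1.43 [1.1 3.3 3.6] 9.975
12.125
lid_edge []
tab_press [{'at': [298.9, 327.6], 'confidence': 0.96}, {'at': [315.2, 208.1], 'confidence': 0.57}]
1.2 [321.93438626 204.89669616] [299.61932879 331.76719134]
1.3 [317.07031759 206.39917648] [301.11519034 330.59622133]
1.4 [311.86364889 209.03477429] [302.62773821 329.17467393]
1.5 [306.36126628 212.84027313] [304.14285358 327.51976449]
```

View pics/s_b.png

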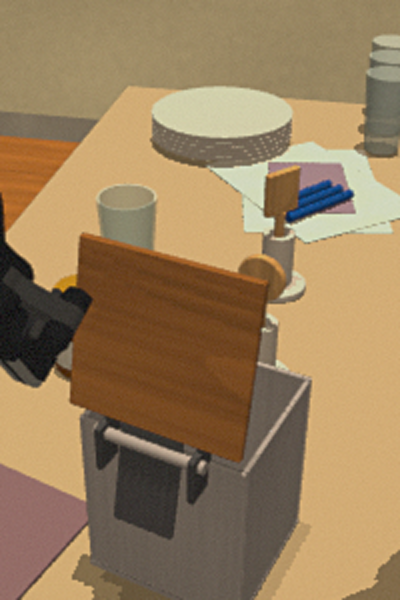

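The lid is at about 1.3–1.35 rad (edge middle at full-image (317,209)). Next is the turner grasp.

```bash
cat > s4.py <<'E'
from h import *
p=read_eef_pos();movel([p[0],p[1],.45],speed=.35)
move_gripper(.085,40)
B=np.array([.5572,-.2545,.136])
yaw=np.radians(46.3)
qs=[down(yaw),down(yaw+np.pi)]
cur=read_qpos();js=[inverse_kinematics(B+[0,0,.15],q) for q in qs]
k=min((i for i in(0,1) if js[i] is not None),key=lambda i:abs(js[i][6]))
print(k,js)
move_ptp(B+[0,0,.15],qs[k])
movel(B+[0,0,.002],speed=.15)
print(read_eef_pos(),read_ft_force().round(1),read_time_s())
snap('side','s_c',(320,100,420,250),4)
E
python3 s4.py
```

```text
Traceback (most recent call last):
  File "s4.py", line 2, in <module>
    p=read_eef_pos();movel([p[0],p[1],.45],speed=.35)
                     ~~~~~^^^^^^^^^^^^^^^^^^^^^^^^^^^
bench.MotionError: the arm cannot follow that straight line within its joint ranges
```

```bash
sed -i '2s/.*/p=read_eef_pos();print(p);move_ptp([.52,.36,.42],tilt(0,-1)[0])/' s4.py; python3 s4.py
```

```text
[0.61624537 0.38385469 0.33525321]
0 [array([ 0.62813565,  0.30564109, -0.32565666,  1.6381477 ,  0.10289411,
        1.21469338, -0.48209872]), array([ 0.72565663,  0.320421  , -0.44725296,  1.63323669,  0.14551081,
        1.22105368,  2.62714992])]
[ 0.55822103 -0.25483302  0.13921339] [ 0.6 -0.4 -0.3] 16.975
```

View pics/s_c.png

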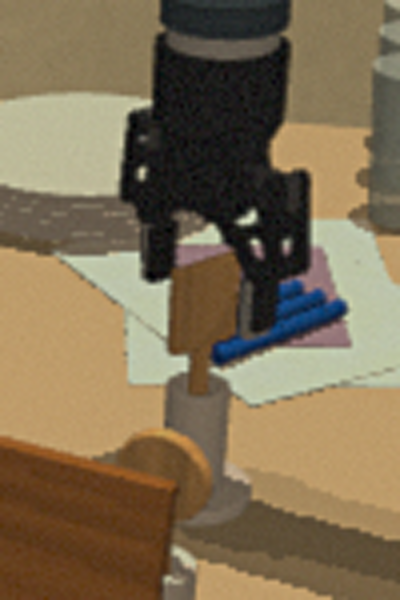

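The fingers straddle the blade: far one at left, near one at right. Closing and lifting.

```bash
cat > s5.py <<'E'
from h import *
move_gripper(0.0,40);print('gap',read_finger_gap(),read_ft_force().round(1))
p=read_eef_pos();movel(p+.06*Z,speed=.08);movel(p+.27*Z,speed=.2)
print('gap',read_finger_gap(),read_eef_pos(),read_ft_force().round(2),read_time_s())
snap('side','s_d',(300,20,450,245),2.6)
E
python3 s5.py
```

```text
gap 0.009795496021270486 [-0.5  0.7  0.8]
gap 0.009279756888320074 [ 0.55644346 -0.25428274  0.40619331] [0.41 0.1  0.87] 19.7917
```

View pics/s_d.png

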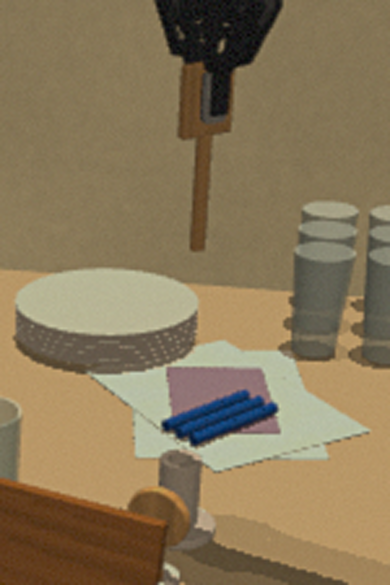

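The turner is held straight at a 9–10 mm gap, and the holder still stands. Lowering it into the tin.

```bash
cat > s6.py <<'E'
from h import *
P=tinpts(TIN,[-.022,0,0])[0];yaw=TIN[2]-np.pi/2
q=down(yaw);print(inverse_kinematics(P+[0,0,.42],q))
move_ptp(P+[0,0,.42],q)
movel(P+[0,0,.31],speed=.2)
print(read_eef_pos(),read_finger_gap(),read_ft_force().round(1),read_time_s())
snap('side','s_e',(230,80,430,380),2)
E
python3 s6.py
```

```text
[ 0.11439661  0.2018533  -0.55556566  1.50848668  0.10657619  1.46158216
 -2.27627252]
[0.55946533 0.16552216 0.31105812] 0.009924218937291243 [-0.3 -0.1  0.4] 22.1333
```

View pics/s_e.png

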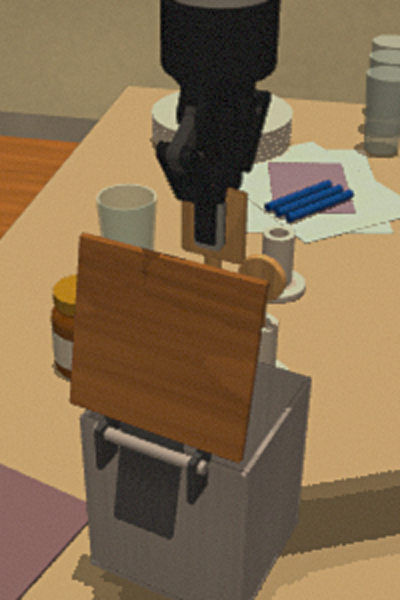

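The turner hangs on the open side of the lid, above the tin. I'll lower it in steps while watching force, then release.

```bash
cat > s7.py <<'E'
from h import *
P=tinpts(TIN,[-.022,0,0])[0]
for z in(.25,.2,.165,.15,.14):
    movel(P+[0,0,z],speed=.1);f=read_ft_force();print(z,f.round(1))
    if np.linalg.norm(f)>6: break
pause(.1)
print(read_eef_pos(),read_finger_gap())
if np.linalg.norm(f)<=6 or z<.17:
    move_gripper(.028);pause(.3)
    movel(read_eef_pos()+.03*Z,speed=.08); print(read_ft_force().round(1))
    movel(P+[0,0,.42],speed=.25)
    snap('top','t_f',(130,180,330,330),3.5);snap('side')
    print(read_time_s(),read_ft_force().round(2))
    for c in('top','side'):
        for n in('turner_blade','lid_edge','holder_turner','holder_spoon','spoon_head'): print(c,n,tip_of(c,n)[:1])
E
python3 s7.py
```

```text
0.25 [ 0.3 -0.3 -0. ]
0.2 [ 0.   0.  -0.5]
0.165 [1.  0.3 0.4]
0.15 [ 0.4 -0.4 -1.3]
0.14 [ 0.2  0.2 -0.6]
[0.55864138 0.1658046  0.14012902] 0.009401131925008896
[ 0.3 -0.7 -1.2]
27.125 [-0.67  0.15 -0.42]
top turner_blade [{'at': [239.3, 268.9], 'confidence': 0.64}]
top lid_edge []
top holder_turner [{'at': [450.1, 276.5], 'confidence': 0.69}]
top holder_spoon [{'at': [354.9, 277.6], 'confidence': 0.98}]
top spoon_head [{'at': [360.0, 272.6], 'confidence': 0.45}]
side turner_blade []
side lid_edge [{'at': [310.7, 206.2], 'confidence': 0.67}]
side holder_turner [{'at': [367.3, 221.3], 'confidence': 0.8}]
side holder_spoon [{'at': [369.6, 224.7], 'confidence': 0.73}]
side spoon_head [{'at': [362.0, 219.1], 'confidence': 0.84}]
```

It's released in the tin with no abnormal forces, and the holders and spoon haven't moved. Next I'll close the lid from the hinge side.

```bash
cat > s8.py <<'E'
from h import *
def tcp(th,Rr=.118,h=-.001):
    e=-np.cos(th)*TX+np.sin(th)*Z;n=np.sin(th)*TX+np.cos(th)*Z
    return HINGE+Rr*e+n*(h+.011*abs(np.sin(th)))+.019*Z
move_gripper(0.0)
W=tinpts(TIN,[.15,0,.42])[0]
qs=[tilt(0,s)[0] for s in(1,-1)];cur=read_qpos()
js=[inverse_kinematics(W,q) for q in qs]
k=min((i for i in(0,1) if js[i] is not None),key=lambda i:np.abs(js[i]-cur).max());print(k,js[k].round(2))
move_ptp(W,qs[k])
a=tcp(1.42);movel(W*[1,1,0]+[0,0,a[2]],speed=.2)
for th in np.linspace(1.42,0,13):
    movel(tcp(th),speed=.12);f=read_ft_force();print(round(th,2),f.round(1))
    if np.linalg.norm(f)>20: print('STOP');break
for h in(-.002,-.003,-.004,-.005,-.006):
    if f[2]>8: break
    movel(tcp(0,h=h),speed=.02);f=read_ft_force();print(h,f.round(1))
print(read_eef_pos(),read_time_s())
E
python3 s8.py
```

```text
1 [-0.04  0.49 -0.8   1.23  0.34  1.56 -1.04]
1.42 [-0.2 -0.5  0.3]
1.3 [0.3 0.5 0.4]
1.18 [-0.3 -0.4 -0.3]
1.06 [ 0.7 -0.2 -0.3]
0.95 [ 0.6  1.  -0. ]
0.83 [ 0.6 -0.3  1. ]
0.71 [-0.3  0.1 -0.2]
0.59 [-0.5  0.5 -0.5]
0.47 [ 0.3  0.1 -0.5]
0.36 [0.3 0.2 0.5]
0.24 [-0.3  0.5 -0.3]
0.12 [-0.6 -0.7  0. ]
0.0 [0.6 0.5 5.6]
-0.002 [-0.8 -0.4  8.9]
[0.55591283 0.14971541 0.19207268] 34.2
```

```bash
cat > s9.py <<'E'
from h import *
p=read_eef_pos();movel([p[0],p[1],.40],speed=.25)
move_ptp([.35,-.35,.42],down(np.radians(16)))
a=snap('side')[:,:,::-1];b=snap('top')[:,:,::-1]
A=cv2.resize(a[140:390,240:420],None,fx=2.2,fy=2.2,interpolation=2);B=cv2.resize(b[170:330,140:340],None,fx=2,fy=2,interpolation=2)
c=np.zeros((550,800,3),np.uint8);c[:,:396]=A[:550,:396];c[:320,400:800]=B
cv2.imwrite('pics/fin.png',c);print(read_time_s())
for cc in('top','side'):
    for n in('lid_edge','tab_press','holder_turner','holder_spoon','spoon_head','jar','glass'): print(cc,n,[np.round(x['at'],1) for x in tip_of(cc,n)[:1]])
for th in(0,.05,.1): print(th,proj('side',HINGE-.145*(np.cos(th)*TX-np.sin(th)*Z)),proj('top',HINGE-.145*(np.cos(th)*TX-np.sin(th)*Z)))
E
python3 s9.py
```

```text
37.2417
top lid_edge []
top tab_press [array([166.8, 244.2])]
top holder_turner [array([447.1, 275.4])]
top holder_spoon [array([356.2, 277.2])]
top spoon_head [array([357.7, 276. ])]
top jar [array([350.9, 193.1])]
top glass [array([438.2, 192. ])]
side lid_edge [array([346.2, 253.4])]
side tab_press [array([286.6, 324.5])]
side holder_turner [array([366.8, 223.2])]
side holder_spoon []
side spoon_head []
side jar [array([272.2, 259.6])]
side glass [array([296.8, 218.9])]
0 [347.8185703  251.64689911] [264.58184455 271.69558624]
0.05 [347.91606821 248.13036838] [263.96967729 271.34914588]
0.1 [347.92064742 244.69359163] [263.15320581 270.942284  ]
```

View pics/fin.png

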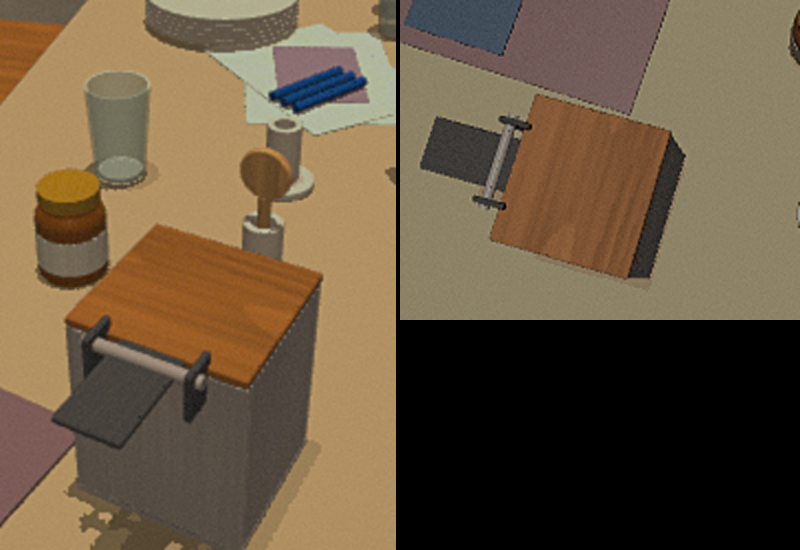

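The lid looks flat, with its edge at (346,253) against (348,254) at the start. I'll run one pixel check against the starting picture, then hand in.

```bash
python3 - <<'E'
from h import *
a=cv2.cvtColor(cv2.imread('pics/side0.png'),cv2.COLOR_BGR2GRAY).astype(np.float32);b=cv2.cvtColor(snap('side'),cv2.COLOR_RGB2GRAY).astype(np.float32)
for x0,y0,x1,y1 in((295,240,330,262),(360,255,398,285),(262,315,300,350),(360,340,390,390)):
    r=cv2.matchTemplate(b[y0-8:y1+8,x0-8:x1+8],a[y0:y1,x0:x1],cv2.TM_CCOEFF_NORMED);i=np.unravel_index(r.argmax(),r.shape);print('dv,du',i[0]-8,i[1]-8,r.max().round(3),'at0',r[8,8].round(3),r[7,8].round(3),r[9,8].round(3))
ok=True
E
```

```text
dv,du 0 0 0.995 at0 0.995 0.946 0.943
dv,du 0 0 0.996 at0 0.996 0.965 0.965
dv,du 0 0 0.994 at0 0.994 0.927 0.922
dv,du 0 0 0.997 at0 0.997 0.985 0.984
```

The lid and tab match the starting picture to well under a pixel (0.05 rad would be about 3.5 px), so the lid is shut.

```bash
python3 -c "
from h import *
print(sign_off(),read_time_s())"
```

```text
the job is handed in; nothing more can be done
the job is handed in; nothing more can be done
```

The turner is in the tin, the lid is shut, and the job was handed in at about 37 s of the 72 s allowed; no verdict was reported.

**What I did:** I pressed the tab with the closed, tilted fingers and swung the lid to about 1.3–1.4 rad. I then gripped the turner's blade (9–10 mm gap) and pulled it out of its holder. I lowered it into the tin until its foot was about 15 mm above the counter, let go, and pushed the lid shut from the hinge side.

**Last checks:**
- **Lid:** the lid and tab matched the starting picture with zero pixel shift; 0.05 rad would show as about 3.5 px.
- **Holders, spoon, jar and glass:** the last picture shows them upright. The detected positions are within about 1–4 px of the start, which is detector scatter.
- **Forces:** the largest wrist reading was about 9 N, when pressing the lid shut.

**Disagreements and gaps:**
- **Cameras:** the top and side cameras differed by about 3.5 mm on the tin's y position, so I used the mean.
- **Detector:** it missed the spoon in the final side picture, though the spoon is plainly visible there. It also found no lid edge from the top.
- **Turner:** its final position inside the tin wasn't seen after the lid closed. It rests on the recorded release pose, one top-view detection over the tin before closing, and the lid closing flat.

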